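Turn a jar lid over through the twisted lid chute

ROBOT

A 7-joint arm with a two-finger parallel gripper is mounted at the origin on the work surface. World frame = base frame: x ahead of the robot, y to its left, z up, the work surface at z = 0. Lengths are in m, angles in rad, forces in N, time in s.
With the tool pointing down it reaches from about 0.4 to 0.85 m from the base axis. Payload 10.4 kg.
Tool frame: the origin (TCP) lies at the very end of the fingers, on their centre line; the grasp point (between the pads) lies 19 mm behind it; z points along the fingers, y is the line along which they close (so a half turn about z gives the same grasp; the last joint's range is limited). The gripper opens to 87 mm and grips with 3 to 60 N. Pads are 19 mm wide; open, the fingers measure 117 mm over their backs; the gripper's body (75 mm by 190 mm) begins 51 mm behind the grasp point.
Start: joints at [1.282, 0.332, -0.065, 1.46, 0.022, 1.35, -0.088], TCP at [0.164, -0.603, 0.223] pointing down, gripper open.
Joint ranges: [-2.6, 2.6], [-0.5, 2.12], [-1.47, 1.34], [0.16, 2.42], [-1.27, 4.41], [0.06, 2.06], [-2.6, 2.6]. Speed limits (rad/s): [2.22, 2.22, 2.79, 2.79, 3.14, 3.14, 3.14].

INTERFACE

Orientations are given as a unit quaternion [x, y, z, w].
In Python, from bench import * gives the robot as it stands.
- The arm moves only by the tool step_arm, never from a script. Its arguments are lists of equal length, an entry for each row: "delta_pos": the shift along the world's x, y, z in units of 25 mm (1.0 is 25 mm), a list of three; "turn": the turn about the world's z in units of 0.12 rad (1.0 is 0.12 rad). In form: {"delta_pos": [[tx, ty, tz], ...], "turn": [turn, ...]}. A call has 1 to 12 rows; each row shifts and turns the commanded pose from where the row before left it; what a row does not reach is not made up. A row lasts 1/10 s, in which the tool goes at most 50 mm and 8.59 degrees, less where a joint would pass 70% of its speed; a pose out of reach is approached as far as the arm can. A call with a number of a shift or a turn outside -1 to 1 is refused whole. A call with a gripper value outside its range is refused whole. "grip" is the closure, from 0 (fully open) to 1 (shut), set as the call begins (left out, the last holds). The fingers move at their own pace and stop on an object; "newtons" is the grip in N (left out, the last holds). Time passes only in rows, so rows that do not move let the fingers close. It gives the time, the measured TCP pose, the force, the opening and the grip force at its end, in the units of the state.
- read_state(): the state, without advancing time (a new reading comes with each control period).
- camera(name): name is "scene" or "top"; returns a dict with "image" (384x512x3 uint8, red, green, blue), "z_map" (384x512 float32, m along the optical axis (not along the pixel's ray), 0 where there is no reading), "mtx" (3x3 intrinsics, pixels), "dist" ([k1, k2, p1, p2, k3] as OpenCV has them; the pictures are not rectified), "view" (4x4, takes a point from world to camera coordinates). Camera axes: x right, y up, looking along -z (the intrinsics and any distortion apply to the point x, -y, -z); pixel columns grow to the right and rows downward; lengths in m; the calibration is good to about 2 mm. A picture is of the moment at which its call begins.
- close_job(): hands the job in; it is judged then, once.
The state is a dict: "time": time; "joint_positions": joint angles; "joint_vel": joint speeds; "joint_torque": joint torques, N m; "ee_pos": TCP position; "eef_rot": TCP orientation; "ft_force": force on the tool from outside, world axes, zero at the start; "torque": the same for the moment, N m; "width": finger opening in m; "grip_force": force on a finger pad.
Only numpy, scipy, OpenCV 4.12 (cv2) and the standard library are available. Lean on these libraries where they do the work, as an engineer would, in place of code of your own. Each camera call takes 0.05 s, during which the arm holds its last target. There are 200 camera calls.

TASK

Load the next lid in the lid feeder: turn the feeder's wheel on by one click, anticlockwise seen from above, so that the empty pocket comes under the chute, then take the yellow lid out of the drying rack, bring it slowly edge first and in line with the slot into the mouth of the twisted wire chute, white side uppermost, and let it go there, so that it runs through, is turned over and lies flat, yellow side up, in that pocket. Leave the lids already in the wheel in their pockets, and do not disturb the other lids in the rack or the things on the ledge.

Things in the scene. Friction and masses are not known exactly. Their poses are not given: they have to be found in the camera images.
- feeder: Lid feeder, fixed: steel base 12 mm thick, wheel 224 mm across, twisted chute. Origin: on the ledge under the wheel's upright axis; x points from the chute's mouth towards that axis, z up. Wheel floor 24 mm above the ledge, ribs 10 mm and lip 5 mm high, hub drum 88 mm across, top at 48 mm. Pockets at 180 degrees (under the chute) and 240 from x hold lids at the start; 0, 60, 120, 300 empty.
- wheel (a joint): Turn of the wheel, rad, growing anticlockwise seen from above, without end. A light detent (at most 0.1 N m) holds it at every 60 degrees (-1.047, 0, 1.047, 2.094); it starts near 0. Let go within 0.35 rad of a stop, it draws itself in. Six pockets, 60 degrees apart, centres 72 mm from the axis.
- knob (a point): Centre of the wheel's hand grip: an upright blue bar 56 mm long, 13 mm wide, 28 mm high (top 94 mm, underside 66 mm above the ledge), on a stem 24 mm across over the drum, on the wheel's axis. The bar's length lies at -30 degrees (clockwise from above) from the feeder's x axis when joint wheel is 0, and turns with it. The chute's end stays 70 mm from the axis, 40 mm and more up.
- chute: Fixed wire chute: smooth green rods round a slot 22 x 51 mm that leans 35 degrees from vertical, twists half a turn and ends over the nearest pocket. Origin: centre of the open mouth, 270 mm above the ledge. z points up out of the mouth (a lid goes in along -z); y level, along the slot's width; x square to its flat, to the upper side. Mouth flared over 18 mm; a hoop 71 mm across 16 mm below it.
- nest (a point): Middle of the pocket place under the chute's end, fixed on the feeder: 74 mm from the wheel's axis, 29.5 mm above the ledge, where the centre of a lid lying in that pocket comes to be.
- pocket0 (a point): Centre of the pocket that stands under the chute at the start and holds the lid lid_fed1; turns with the wheel, 29.5 mm above the ledge.
- pocket1 (a point): Centre of the next pocket anticlockwise from pocket0, which holds lid_fed2; turns with the wheel.
- lid_yellow: Yellow jar lid: solid plastic disc 48 mm across, 11 mm thick, about 16 g; top and rim yellow, underside white (liner). Its x axis is the disc's axis and points out of the yellow top; origin on the rim, the disc's centre 24 mm along its z. At the start it stands on edge in one of the rack's three slots, z up, leaning a few degrees at most.
- lid_yellow_mid (a point): Centre of the yellow lid.
- lid_blue_mid (a point): Centre of the blue lid (48 mm across, 11 mm thick) that stands on edge in another slot of the rack and stays there.
- lid_green_mid (a point): Centre of the green lid (48 mm across, 11 mm thick) that stands on edge in another slot of the rack and stays there.
- lid_fed1: A like blue lid (48 mm across, 11 mm thick) lying top up in a pocket of the wheel; x axis out of its top, origin on its rim.
- lid_fed1_mid (a point): Centre of lid_fed1.
- lid_fed2: A like green lid (48 mm across, 11 mm thick) lying top up in a pocket of the wheel; x axis out of its top, origin on its rim.
- lid_fed2_mid (a point): Centre of lid_fed2.
- rack: Wooden drying rack, a fixed block 190 x 68 x 24 mm with three slots (13.5 mm wide, 49 mm long, 16 mm deep) across it, 62 mm apart along its x axis, in which lids stand on edge, 32 mm of them above the block (tops 56 mm above the ledge). Origin: middle of its underside.
- basin: Shallow white enamel basin, 210 mm across, 50 mm high. Origin: middle of its underside, as for the things below.
- plate: Red plastic plate, 190 mm across, 20 mm high.
- brush: Washing-up brush with a stiff handle, lying along its own x axis, about 190 mm long.
- chopstick_rest: Wooden chopstick rest, 56 x 18 x 14 mm.
- jar0: Glass jar, 62 mm across, 78 mm high, white cap.
- jar1: Glass jar, 62 mm across, 78 mm high, yellow cap.
- soap: Green washing-up liquid bottle, 64 mm across, 170 mm high.
- cup: Blue cup, 76 mm across, 85 mm high.

How it is judged:
On the way, in this order (a step that is already met when the one before it is completed fails the run):
1. the wheel stands one click on, in its stop, with the lids in it still in their pockets (value of joint wheel between 0.957198 and 1.1372 rad and velocity of joint wheel between -0.1 and 0.1 rad/s and horizontal distance between lid_fed1_mid and pocket0 below 0.02 m and horizontal distance between lid_fed2_mid and pocket1 below 0.02 m and angle between each of lid_fed1, lid_fed2's own x axis and vertical below 0.2 rad), for 0.2 s.
2. the yellow lid is brought slowly, edge first and white side uppermost, into the mouth of the chute, in line with the slot (x of lid_yellow_mid in the frame of chute between -0.014 and 0.014 m and y of lid_yellow_mid in the frame of chute between -0.014 and 0.014 m and z of lid_yellow_mid in the frame of chute between -0.035 and 0.022 m and angle between the x axis of lid_yellow and the x axis of chute, either way round below 0.35 rad and angle between lid_yellow's own x axis and vertical above 1.6 rad and linear speed of lid_yellow below 0.15 m/s), for 0.06 s.
3. the lid runs down through the twist (z of lid_yellow_mid in the frame of chute between -0.225 and -0.09 m and x of lid_yellow_mid in the frame of chute between -0.014 and 0.014 m and y of lid_yellow_mid in the frame of chute between -0.014 and 0.014 m), for 0.02 s.
At the end, for the whole second after the job is handed in: Wheel at rest in its next stop (60 degrees on, within 5); yellow lid still and flat (within 8 degrees), yellow side up, centre within 20 mm of the nest point under the chute; the two earlier lids flat in their own pockets, within 20 mm of the pocket centres (value of joint wheel between 0.957198 and 1.1372 rad and horizontal distance between lid_yellow_mid and nest below 0.02 m and height (world z) of lid_yellow_mid between 0.025 and 0.034 m and angle between lid_yellow's own x axis and vertical below 0.15 rad and linear speed of lid_yellow below 0.02 m/s and horizontal distance between lid_fed1_mid and pocket0 below 0.02 m and horizontal distance between lid_fed2_mid and pocket1 below 0.02 m and angle between each of lid_fed1, lid_fed2's own x axis and vertical below 0.2 rad); the robot touches nothing.
It fails at once if the wheel is turned past the next stop, or backwards (value of joint wheel above 1.5 rad or value of joint wheel below -0.4 rad).
It fails at once if the other lids in the rack are disturbed (distance of any of lid_blue_mid, lid_green_mid from where it was at the start of the episode above 0.015 m).
It fails at once if a thing on the ledge is pushed about (distance of any of basin, plate, brush, chopstick_rest, jar0, jar1, soap, cup from where it was at the start of the episode above 0.025 m).
It also fails if it takes over 59 s, if anything falls off the work surface, if the arm or the gripper's body presses on something with over 40 N, if the wrist force passes 120 N, or if a joint passes its speed limit or range.

## Working session

There is one attempt and no reset: what is moved stays moved. The work goes in short steps, Python scripts to look and compute and a tool call to move; the robot and the scene stay as the last step left them, time stands still between calls to the robot, and variables do not carry over. Pictures are saved under pics/ and viewed, at most 10 in all, crops included, and the job is handed in when it is done.

Besides the shell and the picture viewer there is one more tool, called after "Emit:" as name([rows], argument=value, ...), one row to a line, values as JSON. step_arm: Moves the arm, as the interface text tells. Shifts and turns lie within -1 to 1; 1 stands for 25 mm of shift or 0.12 rad of turn. Its arguments: {"type":"object","properties":{"delta_pos":{"type":"array"},"turn":{"type":"array"},"grip":{"type":"number"},"newtons":{"type":"number"}},"required":["delta_pos","turn"]}

```bash
ls; mkdir -p pics
python3 - <<'E'
from bench import *
import cv2,numpy as np
s=read_state();print(s)
for n in("scene","top"):
    c=camera(n);cv2.imwrite(f"pics/{n}0.png",cv2.resize(c["image"][:,:,::-1],(800,600)));np.savez(f"{n}0.npz",**c);print(n,c["mtx"],c["dist"],c["view"])
E
```

```text
pics
{'time': 0.0, 'joint_positions': array([ 1.28240675,  0.33285254, -0.06468837,  1.46095477,  0.0216062 ,
        1.34988255, -0.0884902 ]), 'joint_vel': array([ 0.00024805, -0.0011713 , -0.0005246 ,  0.00194292,  0.00110411,
        0.00045164,  0.00022045]), 'joint_torque': array([ 1.15544492e-03, -6.23262691e+01,  2.51689920e-02, -3.89891481e+01,
       -6.14356413e-02,  3.99582752e-02,  1.22980814e-04]), 'ee_pos': array([ 0.16405326, -0.60268354,  0.22175956]), 'eef_rot': array([ 9.91180812e-01,  1.32514555e-01, -1.30018025e-04, -6.88622013e-04]), 'ft_force': array([0.69988077, 0.75874471, 0.01756406]), 'torque': array([-0.00023305, -0.02101956,  0.02163982]), 'grip_force': 0.0, 'width': 0.08708645030366774}
scene [[474.15816802   0.         256.74733303]
 [  0.         474.15816802 182.0353914 ]
 [  0.           0.           1.        ]] [-0.17329068  0.          0.          0.          0.        ] [[-0.82899503  0.55905676  0.01492568  0.46118185]
 [-0.44896753 -0.68118862  0.57828213  0.13603444]
 [ 0.33345974  0.47269186  0.81570032 -1.75760493]
 [ 0.          0.          0.          1.        ]]
top [[462.66124751   0.         252.88051208]
 [  0.         462.66124751 194.38182433]
 [  0.           0.           1.        ]] [-0.01723787  0.          0.          0.          0.        ] [[-0.01188671 -0.99990095 -0.00753653  0.00777804]
 [ 0.99689249 -0.01243724  0.07778606 -0.56921145]
 [-0.07787208 -0.00658849  0.99694159 -1.55953536]
 [ 0.          0.          0.          1.        ]]
```

View pics/scene0.png

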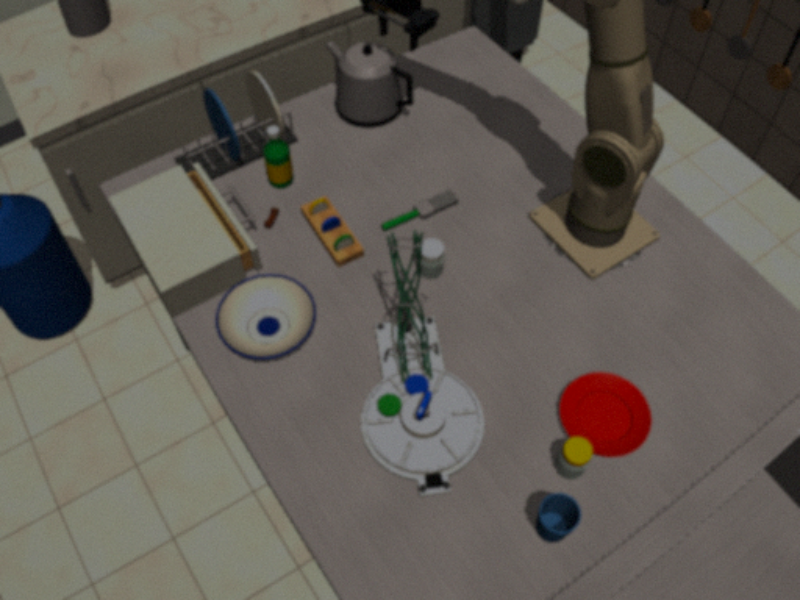

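View pics/top0.png

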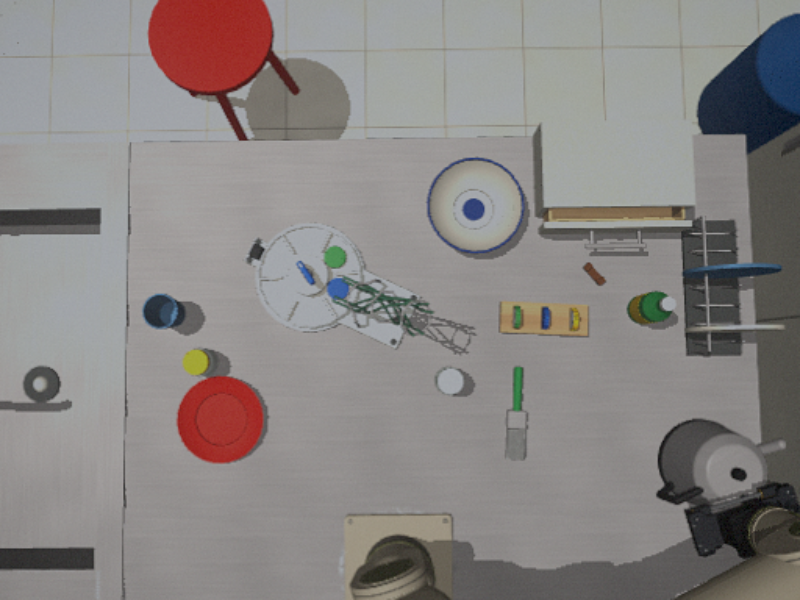

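```bash
cat > h.py <<'E'
import numpy as np,cv2
def load(n): return dict(np.load(f"{n}.npz"))
def cloud(c):
    """world point per pixel (384,512,3), NaN without a reading"""
    z=c["z_map"].astype(float).copy(); z[z<=0]=np.nan
    v,u=np.mgrid[0:384,0:512]
    p=cv2.undistortPoints(np.stack([u,v],-1).reshape(-1,1,2).astype(float),c["mtx"],c["dist"]).reshape(384,512,2)
    P=np.stack([p[...,0]*z,-p[...,1]*z,-z],-1)
    V=c["view"]; return (P-V[:3,3])@V[:3,:3]
def proj(c,X):
    V=c["view"]; q=np.atleast_2d(X)@V[:3,:3].T+V[:3,3]
    return cv2.projectPoints(q*[1,-1,-1],np.zeros(3),np.zeros(3),c["mtx"],c["dist"])[0].reshape(-1,2)
def hsv(c): return cv2.cvtColor(c["image"],cv2.COLOR_RGB2HSV)
def snap(n,tag):
    from bench import camera
    c=camera(n); np.savez(f"{n}{tag}.npz",**c); return c
E
python3 - <<'E'
from h import *
ims=[]
for n in("scene0","top0"):
    c=load(n);P=cloud(c);H=hsv(c);X,Y,Z=P[...,0],P[...,1],P[...,2]
    h,s,v=[H[...,i] for i in range(3)]
    def st(name,m):
        q=P[m&np.isfinite(Z)]
        if len(q): print(n,name,len(q),"med",np.round(np.median(q,0),4),"min",np.round(np.percentile(q,2,0),4),"max",np.round(np.percentile(q,98,0),4))
    tbl=(np.abs(Z)<.01)&(X>.2)&(X<.9);print("table z",np.nanmedian(Z[tbl]))
    rk=(X>.45)&(X<.7)&(Y<-.2)&(Y>-.5)
    st("wood",rk&(h>8)&(h<25)&(s>90)&(Z>.015)&(Z<.03))
    st("lids",rk&(Z>.035)&(Z<.07))
    st("knob",(h>105)&(h<125)&(s>120)&(Z>.08)&(Z<.105)&(Y>0))
    wh=(X>.4)&(X<.9)&(Y>.0)&(Y<.4)
    st("fedblue",wh&(h>105)&(h<125)&(s>120)&(Z<.045)&(Z>.015))
    st("fedgreen",wh&(h>50)&(h<70)&(s>150)&(Z<.045)&(Z>.02))
    st("hi",(Z>.2)&(Z<.35)&(X>.4)&(X<.75)&(Y<.2)&(Y>-.25))
    m=wh&(Z>.02)&(Z<.036)&(s<40); st("wheel",m)
    if n=="top0": q=P[m];print(cv2.fitEllipse(q[:,:2].astype(np.float32)[cv2.convexHull(q[:,:2].astype(np.float32),returnPoints=False).ravel()]))
    boxs={"scene0":[(185,115,60,60),(225,140,80,110)],"top0":[(310,180,80,50),(150,135,170,100)]}[n]
    for x,y,w,hh in boxs: ims.append(cv2.resize(c["image"][y:y+hh,x:x+w,::-1],(400,300),interpolation=cv2.INTER_CUBIC))
cv2.imwrite("pics/crops.png",np.vstack([np.hstack(ims[:2]),np.hstack(ims[2:])]))
E
```

```text
table z 0.0012951841068252594
scene0 wood 533 med [ 0.5444 -0.3098  0.024 ] min [ 0.5005 -0.4219  0.0161] max [ 0.5732 -0.231   0.0293]
scene0 lids 307 med [ 0.549  -0.3217  0.0498] min [ 0.5156 -0.4856  0.0355] max [ 0.6983 -0.2048  0.0691]
scene0 knob 88 med [0.6281 0.1919 0.0934] min [0.541  0.1708 0.0811] max [0.6568 0.5202 0.0995]
scene0 fedblue 149 med [0.6037 0.1219 0.0361] min [0.5828 0.1014 0.032 ] max [0.6238 0.1415 0.0421]
scene0 fedgreen 138 med [0.6742 0.1314 0.0362] min [0.6549 0.1113 0.0312] max [0.6925 0.1505 0.0414]
scene0 hi 324 med [ 0.5431 -0.025   0.2415] min [ 0.4973 -0.0676  0.2017] max [0.5679 0.0188 0.28  ]
scene0 wheel 2796 med [0.6427 0.2101 0.026 ] min [0.5277 0.08   0.0206] max [0.7378 0.2958 0.0344]
table z -9.45533682632427e-05
top0 wood 686 med [ 0.5282 -0.3367  0.0232] min [ 0.5005 -0.4239  0.0161] max [ 0.61   -0.2307  0.0291]
top0 lids 287 med [ 0.5483 -0.3252  0.0525] min [ 0.5126 -0.4911  0.0366] max [ 0.6976 -0.2065  0.0688]
top0 knob 46 med [0.6297 0.1862 0.0935] min [0.5718 0.1737 0.0861] max [0.6569 0.4739 0.0989]
top0 fedblue 127 med [0.6052 0.1258 0.0352] min [0.588  0.1052 0.0268] max [0.6258 0.1465 0.0423]
top0 hi 249 med [ 0.5407 -0.0244  0.2483] min [ 0.4936 -0.0653  0.2054] max [0.5667 0.0204 0.2797]
top0 wheel 2219 med [0.6379 0.2092 0.0253] min [0.5277 0.0882 0.0203] max [0.7375 0.3075 0.0345]
((0.5548061728477478, 0.21801012754440308), (0.3585737645626068, 0.41939547657966614), 24.732099533081055)
```

View pics/crops.png

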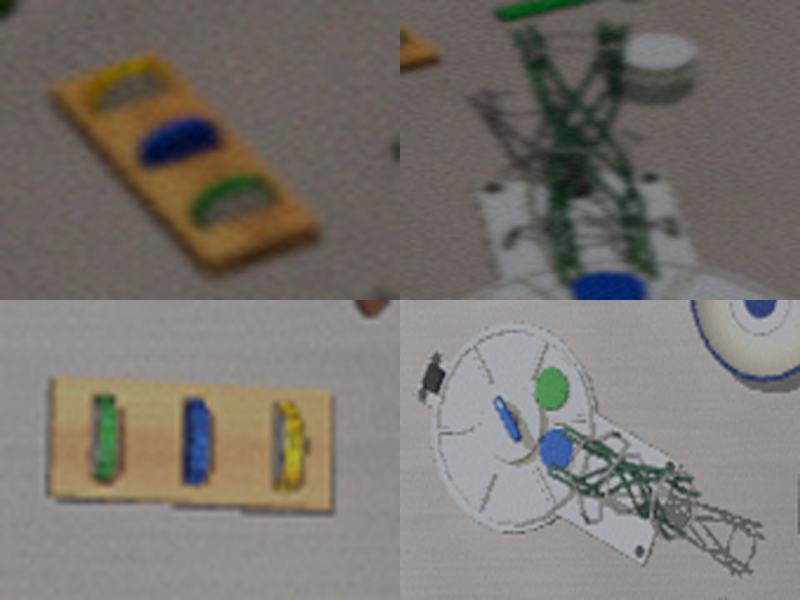

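Run:
```python
from h import *
from scipy.optimize import least_squares
for n in("scene0","top0"):
    c=load(n);P=cloud(c);H=hsv(c);X,Y,Z=P[...,0],P[...,1],P[...,2]
    h,s,v=[H[...,i] for i in range(3)]
    # wheel rim: lip points
    wh=(np.hypot(X-.637,Y-.198)<.135)&(np.abs(Z-.027)<.01)&(s<60)
    q=P[wh][:,:2]; a=np.arctan2(q[:,1]-.198,q[:,0]-.637); r=np.hypot(q[:,0]-.637,q[:,1]-.198)
    pts=[]
    for b in np.arange(-np.pi,np.pi,.1):
        if abs(((b+1.95)+np.pi)%(2*np.pi)-np.pi)<.7: continue # base side
        m=(a>=b)&(a<b+.1)
        if m.sum()>5: pts.append(q[m][np.argsort(r[m])[-2]])
    pts=np.array(pts)
    f=least_squares(lambda p:np.hypot(pts[:,0]-p[0],pts[:,1]-p[1])-p[2],[.637,.198,.112],loss="soft_l1",f_scale=.002);print(n,"wheel fit",f.x,len(pts))
    k=(h>105)&(h<125)&(s>110)&(Z>.086)&(Z<.1)&(np.hypot(X-.637,Y-.198)<.05)
    q=P[k];(rc,sz,an)=cv2.minAreaRect(q[:,:2].astype(np.float32));print("knob",len(q),rc,sz,an,q.mean(0))
    u=np.linalg.svd(q[:,:2]-q[:,:2].mean(0),full_matrices=False)[2][0];print("bar az",np.degrees(np.arctan2(u[1],u[0])))
    rk=(X>.45)&(X<.65)&(Y<-.2)&(Y>-.45)
    m=rk&(h>8)&(h<25)&(s>80)&(np.abs(Z-.024)<.006)
    cs=max(cv2.findContours(m.astype(np.uint8),0,2)[0],key=cv2.contourArea)[:,0]
    q=P[cs[:,1],cs[:,0]];q=q[np.isfinite(q[:,0])];print("rack",cv2.minAreaRect(q[:,:2].astype(np.float32)),np.nanmedian(Z[m]))
    for nm,y0 in(("y",-.388),("b",-.326),("g",-.265)):
        m=(Z>.045)&(Z<.065)&(X>.5)&(X<.6)&(abs(Y-y0)<.02);q=P[m];print(nm,len(q),q.mean(0).round(4),q.min(0).round(4),q.max(0).round(4))
    for z0 in np.arange(.1,.30,.02):
        m=(abs(Z-z0)<.01)&(X>.45)&(X<.72)&(Y<.2)&(Y>-.15);q=P[m]
        if len(q): print("z%.2f"%z0,len(q),q.mean(0).round(3),np.percentile(q,3,0).round(3)[:2],np.percentile(q,97,0).round(3)[:2])
```

```text
scene0 wheel fit [0.63378757 0.18735534 0.11284398] 49
knob 66 (0.6341276168823242, 0.18745943903923035) (0.05505681782960892, 0.011890511959791183) 35.28901290893555 [0.63339228 0.18730814 0.09421558]
bar az 36.0138856331928
rack ((0.5346240401268005, -0.3277907371520996), (0.1994960904121399, 0.07082092016935349), 86.79651641845703) 0.024248009863597843
y 33 [ 0.531  -0.3865  0.0526] [ 0.5108 -0.3943  0.0453] [ 0.5488 -0.3774  0.0622]
b 40 [ 0.538  -0.3236  0.0526] [ 0.5172 -0.3323  0.0455] [ 0.5594 -0.3169  0.0594]
g 44 [ 0.5397 -0.2625  0.0519] [ 0.5179 -0.2705  0.0451] [ 0.5588 -0.2557  0.0631]
z0.10 171 [0.6   0.108 0.098] [0.549 0.027] [0.651 0.198]
z0.12 59 [0.566 0.04  0.12 ] [ 0.543 -0.007] [0.594 0.076]
z0.14 56 [0.558 0.032 0.14 ] [ 0.538 -0.007] [0.581 0.069]
z0.16 73 [0.552 0.025 0.159] [ 0.523 -0.008] [0.577 0.058]
z0.18 101 [0.555 0.02  0.18 ] [ 0.524 -0.018] [0.584 0.046]
z0.20 74 [0.547 0.003 0.2  ] [ 0.517 -0.027] [0.57 0.03]
z0.22 71 [ 0.544 -0.01   0.22 ] [ 0.511 -0.035] [0.568 0.013]
z0.24 91 [ 0.531 -0.035  0.24 ] [ 0.502 -0.067] [ 0.563 -0.006]
z0.26 79 [ 0.52
[... 626 characters left out ...]
151  0.062 ]
g 41 [ 0.5382 -0.2591  0.0529] [ 0.5181 -0.2648  0.0452] [ 0.5552 -0.2536  0.0608]
z0.10 103 [0.607 0.131 0.096] [0.557 0.039] [0.65  0.199]
z0.12 32 [0.569 0.042 0.121] [0.547 0.012] [0.593 0.08 ]
z0.14 44 [0.553 0.028 0.141] [ 0.536 -0.009] [0.578 0.073]
z0.16 62 [0.549 0.022 0.161] [ 0.522 -0.006] [0.582 0.062]
z0.18 68 [0.559 0.03  0.18 ] [ 0.524 -0.016] [0.584 0.049]
z0.20 29 [0.55  0.011 0.2  ] [ 0.522 -0.022] [0.566 0.033]
z0.22 44 [ 0.548 -0.005  0.22 ] [ 0.51  -0.039] [0.567 0.019]
z0.24 72 [ 0.532 -0.036  0.241] [ 0.497 -0.065] [ 0.563 -0.001]
z0.26 75 [ 0.526 -0.038  0.26 ] [ 0.494 -0.065] [ 0.557 -0.012]
z0.28 45 [ 0.53  -0.023  0.275] [ 0.493 -0.052] [ 0.553 -0.009]
```

Run:
```python
from h import *
az=np.radians(65);t=np.radians(35)
u=np.array([np.cos(az),np.sin(az),0]);w=np.array([-np.sin(az),np.cos(az),0]);zz=np.array([0,0,1.])
cz=-np.sin(t)*u+np.cos(t)*zz;cx=np.cos(t)*u+np.sin(t)*zz;cy=np.cross(cz,cx)
M=np.array([.5285,-.034,.27]);im=np.full((600,800,3),255,np.uint8)
for n,col in(("scene0",(0,0,255)),("top0",(255,0,0))):
    P=cloud(load(n)).reshape(-1,3)
    m=(P[:,2]>.08)&(P[:,2]<.32)&(P[:,0]>.42)&(P[:,0]<.7)&(P[:,1]>-.12)&(P[:,1]<.14)
    q=(P[m]-M)@np.stack([cx,cy,cz],1)
    for a,b,c in q:
        # left: y-z (flat view), mid: x-z, right: x-y for mouth region
        cv2.circle(im,(int(140-b*2500),int(100-c*2000)),1,col,-1)
        cv2.circle(im,(int(400+a*2500),int(100-c*2000)),1,col,-1)
        if -.025<c<.03: cv2.circle(im,(int(660+a*2500),int(150-b*2500)),2,col,-1)
        if -.09<c<-.03: cv2.circle(im,(int(660+a*2500),int(430-b*2500)),2,col,-1)
    for lo,hi in((.0,.01),(-.01,0),(-.02,-.01),(-.03,-.02),(-.05,-.03)):
        s=q[(q[:,2]>lo)&(q[:,2]<hi)];print(n,lo,hi,len(s),np.percentile(s,[2,98],axis=0).round(4)[:,:2].tolist())
for x,y in((140,100),(400,100),(660,150),(660,430)): cv2.drawMarker(im,(x,y),(0,160,0),0,30)
cv2.rectangle(im,(660-28,430-64),(660+28,430+64),(0,160,0))
cv2.circle(im,(660,150),89,(0,160,0))
cv2.imwrite("pics/chute.png",im);print(cx,cy,cz)
```

```text
scene0 0.0 0.01 33 [[-0.0318, -0.0321], [0.0071, 0.0316]]
scene0 -0.01 0 76 [[-0.0469, -0.0328], [0.0224, 0.0304]]
scene0 -0.02 -0.01 26 [[-0.0288, -0.0309], [0.0026, 0.029]]
scene0 -0.03 -0.02 36 [[-0.03, -0.0298], [0.0069, 0.0286]]
scene0 -0.05 -0.03 53 [[-0.033, -0.0294], [0.0105, 0.0284]]
top0 0.0 0.01 24 [[-0.0288, -0.0297], [0.0075, 0.035]]
top0 -0.01 0 98 [[-0.0423, -0.0303], [0.0233, 0.0348]]
top0 -0.02 -0.01 29 [[-0.0385, -0.0217], [0.019, 0.0332]]
top0 -0.03 -0.02 8 [[-0.024, -0.023], [0.0069, 0.0266]]
top0 -0.05 -0.03 34 [[-0.0282, -0.0259], [0.0115, 0.0269]]
[0.34618861 0.74240388 0.57357644] [-9.06307787e-01  4.22618262e-01 -2.77555756e-17] [-0.24240388 -0.51983679  0.81915204]
```

View pics/chute.png

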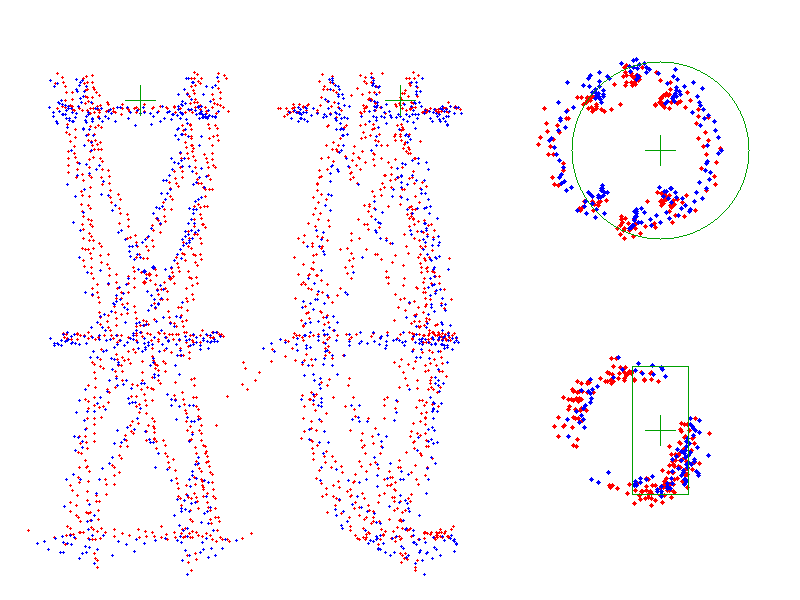

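Emit:
step_arm([
  [0.569, 0.96, 0.5],
  [0.569, 0.96, 0.5],
  [0.569, 0.96, 0.5],
  [0.569, 0.96, 0.5],
  [0.569, 0.96, 0.5],
  [0.569, 0.96, 0.5],
  [0.569, 0.96, 0.5],
  [0.569, 0.96, 0.5],
  [0.569, 0.96, 0.5],
  [0.569, 0.96, 0.5],
  [0.569, 0.96, 0.5],
], turn=[0, 0, 0, 0, 0, 0, 0, 0, 0, 0, 0], grip=0)

```text
time: 1.2
ee_pos: [0.321, -0.3379, 0.3603]
eef_rot: [0.991, 0.132, -0.0, -0.0]
ft_force: [0.8, 0.4, 0.3]
width: 0.0871
grip_force: 0.0
```

Emit:
step_arm([
  [0.569, 0.96, 0],
  [0.569, 0.96, 0],
  [0.569, 0.96, 0],
  [0.569, 0.96, 0],
  [0.569, 0.96, 0],
  [0.569, 0.96, 0],
  [0.569, 0.96, 0],
  [0.569, 0.96, 0],
  [0.569, 0.96, 0],
  [0.569, 0.96, 0],
  [0.569, 0.96, 0],
], turn=[0.255, 0.255, 0.255, 0.255, 0.255, 0.255, 0.255, 0.255, 0.255, 0.255, 0.255])

```text
time: 2.3
ee_pos: [0.4774, -0.0732, 0.3591]
eef_rot: [0.955, 0.298, -0.001, -0.0]
ft_force: [0.4, -0.2, 0.2]
width: 0.0873
grip_force: 0.0
```

Emit:
step_arm([
  [0.569, 0.96, 0],
  [0.569, 0.96, 0],
  [0.569, 0.96, 0],
  [0.569, 0.96, 0],
  [0.569, 0.96, 0],
  [0.569, 0.96, 0],
  [0.569, 0.96, 0],
  [0.569, 0.96, 0],
  [0.569, 0.96, 0],
  [0.569, 0.96, 0],
  [0.569, 0.96, 0],
  [0, 0, 0],
], turn=[0, 0, 0, 0, 0, 0, 0, 0, 0, 0, 0, 0])

```text
time: 3.5
ee_pos: [0.633, 0.1937, 0.3574]
eef_rot: [0.954, 0.3, -0.002, -0.001]
ft_force: [-0.0, 0.5, -0.0]
width: 0.0869
grip_force: 0.0
```

Emit:
step_arm([
  [0, -0.1, -0.5],
  [0, -0.08, -1],
  [0, 0, -1],
  [0, 0, -1],
  [0, 0, -1],
  [0, 0, -1],
  [0, 0, -1],
  [0, 0, -1],
  [0, 0, 0],
  [0, 0, 0],
], turn=[0, 0, 0, 0, 0, 0, 0, 0, 0, 0])

```text
time: 4.5
ee_pos: [0.6332, 0.1845, 0.1727]
eef_rot: [0.955, 0.297, -0.0, -0.0]
ft_force: [-0.6, 0.5, 0.2]
width: 0.0873
grip_force: 0.0
```

Run:
```python
from h import *
from bench import read_state
ims=[]
for n,b in(("scene",(220,190,110,110)),("top",(140,130,110,110))):
    c=snap(n,"1");s=read_state();print(s["ee_pos"],s["eef_rot"],s["joint_positions"].round(3))
    # expected fingertip positions drawn
    x,y,w,h=b;im=cv2.resize(c["image"][y:y+h,x:x+w,::-1],(400,400),interpolation=cv2.INTER_CUBIC)
    a=np.radians(-55.1);d=np.array([np.cos(a),np.sin(a),0])
    for k in(-.0435,0,.0435):
        p=proj(c,s["ee_pos"]+k*d)[0];cv2.drawMarker(im,tuple(int(i) for i in (p-[x,y])*400/w),(0,0,255),0,12)
    ims.append(im)
cv2.imwrite("pics/knob.png",np.hstack(ims))
```

```text
[0.63377113 0.18480981 0.17371667] [ 9.54915287e-01  2.96877941e-01  5.20892151e-04 -1.04639053e-04] [ 0.177  0.547 -0.761  1.392  0.376  1.349 -1.56 ]
[0.63406159 0.1849181  0.17417053] [ 9.54935605e-01  2.96811423e-01  9.81988611e-04 -7.34734938e-05] [ 0.177  0.547 -0.761  1.392  0.377  1.349 -1.56 ]
```

View pics/knob.png

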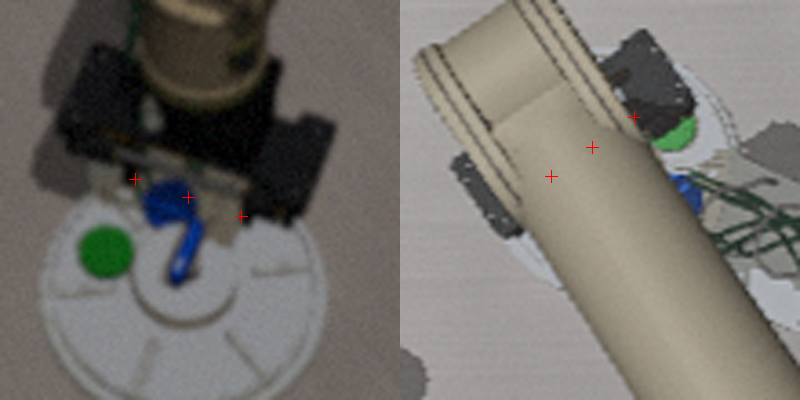

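Emit:
step_arm([
  [0, 0.18, -0.5],
  [0, 0, -0.7],
  [0, 0, -0.7],
  [0, 0, -0.7],
  [0, 0, -0.7],
  [0, 0, -0.5],
  [0, 0, -0.4],
  [0, 0, 0],
  [0, 0, 0],
], turn=[0, 0, 0, 0, 0, 0, 0, 0, 0])

```text
time: 5.5
ee_pos: [0.6339, 0.1891, 0.0679]
eef_rot: [0.955, 0.297, 0.0, -0.0]
ft_force: [0.1, -0.4, 0.1]
width: 0.087
grip_force: 0.0
```

Emit:
step_arm([
  [0, 0, 0],
  [0, 0, 0],
  [0, 0, 0],
  [0, 0, 0],
  [0, 0, 0],
  [0, 0, 0],
  [0, 0, 0],
  [0, 0, 0],
], turn=[0, 0, 0, 0, 0, 0, 0, 0], grip=1, newtons=12)

```text
time: 6.3
ee_pos: [0.6336, 0.1889, 0.0676]
eef_rot: [0.955, 0.297, 0.0, 0.0]
ft_force: [0.2, 0.3, 0.1]
width: 0.0312
grip_force: 0.0
```

Emit:
step_arm([
  [0, 0, 0],
  [0, 0, 0],
  [0, 0, 0],
  [0, 0, 0],
  [0, 0, 0],
  [0, 0, 0],
], turn=[0, 0, 0, 0, 0, 0])

```text
time: 6.9
ee_pos: [0.6349, 0.188, 0.0686]
eef_rot: [0.955, 0.296, 0.001, 0.001]
ft_force: [1.6, -2.5, 5.2]
width: 0.0128
grip_force: 14.1
```

Emit:
step_arm([
  [0, 0, 0],
  [0, 0, 0],
  [0, 0, 0],
  [0, 0, 0],
  [0, 0, 0],
  [0, 0, 0],
  [0, 0, 0],
  [0, 0, 0],
  [0, 0, 0],
  [0, 0, 0],
  [0, 0, 0],
], turn=[0.1, 0.25, 0.4, 0.48, 0.5, 0.5, 0.5, 0.5, 0.5, 0.5, 0.5])

```text
time: 8.0
ee_pos: [0.6349, 0.1881, 0.0686]
eef_rot: [0.833, 0.553, 0.001, 0.001]
ft_force: [1.9, -3.5, 5.9]
width: 0.0129
grip_force: 14.0
```

Emit:
step_arm([
  [0, 0, 0],
  [0, 0, 0],
  [0, 0, 0],
  [0, 0, 0],
  [0, 0, 0],
  [0, 0, 0],
  [0, 0, 0],
  [0, 0, 0],
  [0, 0, 0],
  [0, 0, 0],
  [0, 0, 0],
  [0, 0, 0],
], turn=[0.5, 0.5, 0.5, 0.5, 0.5, 0.5, 0.5, 0.4, 0.1, 0, 0, 0])

```text
time: 9.2
ee_pos: [0.6348, 0.1881, 0.0686]
eef_rot: [0.679, 0.734, 0.001, 0.001]
ft_force: [2.0, -3.5, 6.0]
width: 0.0129
grip_force: 14.1
```

Emit:
step_arm([
  [0, 0, 0],
  [0, 0, 0],
  [0, 0, 0],
  [0, 0, 0],
  [0, 0, 0],
  [0, 0, 0],
], turn=[0, 0, 0, 0, 0, 0], grip=0.4)

```text
time: 9.8
ee_pos: [0.6334, 0.189, 0.0673]
eef_rot: [0.678, 0.735, -0.0, -0.0]
ft_force: [0.1, 0.3, 1.4]
width: 0.0492
grip_force: 0.0
```

Emit:
step_arm([
  [0, 0, 0.6],
  [0, 0, 1],
  [0, 0, 1],
  [0, 0, 1],
  [0, 0, 1],
  [0, 0, 1],
  [0, 0, 1],
  [0, 0, 1],
  [0, 0, 1],
  [0, 0, 1],
  [0, 0, 1],
  [0, 0, 1],
], turn=[0, 0, 0, 0, 0, 0, 0, 0, 0, 0, 0, 0])

```text
time: 11.0
ee_pos: [0.6332, 0.1891, 0.3599]
eef_rot: [0.678, 0.735, 0.001, 0.0]
ft_force: [0.6, 0.6, 0.6]
width: 0.0522
grip_force: 0.0
```

Emit:
step_arm([
  [-0.172, -0.96, 0],
  [-0.172, -0.96, 0],
  [-0.172, -0.96, 0],
  [-0.172, -0.96, 0],
  [-0.172, -0.96, 0],
  [-0.172, -0.96, 0],
  [-0.172, -0.96, 0],
  [-0.172, -0.96, 0],
  [-0.172, -0.96, 0],
  [-0.172, -0.96, 0],
  [-0.172, -0.96, 0],
  [-0.172, -0.96, 0],
], turn=[0, 0, 0, 0, 0, 0, 0, 0, -0.3, -0.3, -0.3, -0.26], grip=0)

```text
time: 12.2
ee_pos: [0.5816, -0.0995, 0.3588]
eef_rot: [0.728, 0.685, 0.0, 0.0]
ft_force: [0.4, 0.3, 1.3]
width: 0.0872
grip_force: 0.0
```

Emit:
step_arm([
  [-0.172, -0.96, 0],
  [-0.172, -0.96, 0],
  [-0.172, -0.96, 0],
  [-0.172, -0.96, 0],
  [-0.172, -0.96, 0],
  [-0.172, -0.96, 0],
  [-0.172, -0.96, 0],
  [-0.172, -0.96, 0],
  [-0.172, -0.96, 0],
  [-0.172, -0.96, 0],
  [-0.172, -0.96, 0],
  [-0.172, -0.96, 0],
], turn=[0, 0, 0, 0, 0, 0, 0, 0, 0, 0, 0, 0])

```text
time: 13.4
ee_pos: [0.5301, -0.3876, 0.3588]
eef_rot: [0.728, 0.686, 0.0, 0.0]
ft_force: [-0.2, 0.4, 0.1]
width: 0.0872
grip_force: 0.0
```

Run:
```python
from h import *
from bench import read_state
c=snap("scene","2");s=read_state();print(s["ee_pos"],s["eef_rot"],s["joint_positions"].round(3))
P=cloud(c);H=hsv(c);X,Y,Z=P[...,0],P[...,1],P[...,2];h,sa=H[...,0],H[...,1]
k=(h>105)&(h<125)&(sa>110)&(Z>.086)&(Z<.1)&(np.hypot(X-.637,Y-.188)<.05)
q=P[k];u=np.linalg.svd(q[:,:2]-q[:,:2].mean(0),full_matrices=False)[2][0];print("knob",q.mean(0),"az",np.degrees(np.arctan2(u[1],u[0])))
for nm,a,b in(("blue",105,125),("green",50,70)):
    m=(np.hypot(X-.635,Y-.188)<.115)&(h>a)&(h<b)&(sa>120)&(Z>.02)&(Z<.045);q=P[m];print(nm,len(q),q.mean(0),q[:,2].std())
```

```text
[ 0.52831993 -0.39257904  0.35803231] [ 7.29666421e-01  6.83802779e-01 -6.63317358e-04  4.82270913e-04] [ 1.098  0.505 -0.867  1.078  0.383  1.709  0.288]
knob [0.6355253  0.18753695 0.09311659] az 92.08818521667484
blue 161 [0.67552915 0.13167814 0.03638418] 0.0030391317268721654
green 160 [0.70260018 0.19484027 0.03524691] 0.0028535657707921603
```

Emit:
step_arm([
  [0, 0, -0.5],
  [0, 0, -1],
  [0, 0, -1],
  [0, 0, -1],
  [0, 0, -1],
  [0, 0, -1],
  [0, 0, -1],
  [0, 0, -1],
  [0, 0, -1],
  [0, 0, -1],
  [0, 0, -0.9],
  [0, 0, 0],
], turn=[0, 0, 0, 0, 0, 0, 0, 0, 0, 0, 0, 0])

```text
time: 14.65
ee_pos: [0.5289, -0.385, 0.0947]
eef_rot: [0.727, 0.686, -0.0, -0.002]
ft_force: [-0.4, 0.1, 0.3]
width: 0.0871
grip_force: 0.0
```

Run:
```python
from h import *
from bench import read_state
s=read_state();print(s["ee_pos"],s["eef_rot"],s["joint_positions"].round(3))
c=snap("scene","3");x,y,w,h=180,90,80,80
im=cv2.resize(c["image"][y:y+h,x:x+w,::-1],(480,480),interpolation=cv2.INTER_CUBIC)
a=2*np.arctan2(s["eef_rot"][1],s["eef_rot"][0])-np.pi/2;d=np.array([np.cos(a),np.sin(a),0]);print(np.degrees(a))
for k in(-.0435,0,.0435):
    for z,col in((s["ee_pos"][2],(0,0,255)),(.032,(255,0,255))):
        p=proj(c,np.r_[(s["ee_pos"]+k*d)[:2],z])[0];cv2.drawMarker(im,tuple(int(i) for i in (p-[x,y])*480/w),col,0,12)
cv2.imwrite("pics/rack.png",im)
```

```text
[ 0.52894799 -0.38499792  0.09468071] [ 7.27497532e-01  6.86105850e-01 -1.65436582e-04 -2.46509681e-03] [ 1.135  0.633 -0.817  1.484  0.472  1.235  0.198]
-3.354393916159666
```

View pics/rack.png

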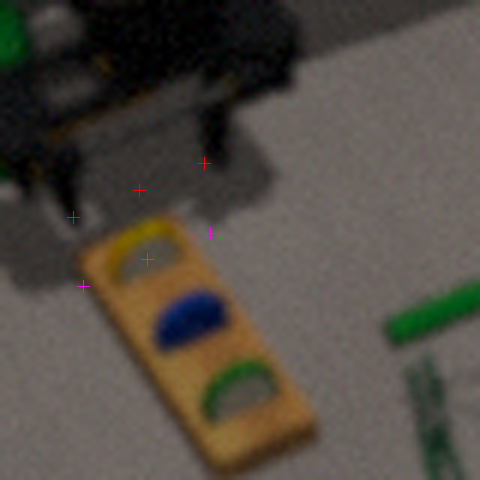

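Emit:
step_arm([
  [0, 0, 0],
  [0, 0, 0],
  [0, 0, -0.4],
  [0, 0, -0.6],
  [0, 0, -0.6],
  [0, 0, -0.5],
  [0, 0, -0.3],
  [0, 0, -0.2],
  [0, 0, 0],
  [0, 0, 0],
  [0, 0, 0],
], turn=[0, 0, 0, 0, 0, 0, 0, 0, 0, 0, 0])

```text
time: 15.8
ee_pos: [0.5308, -0.3873, 0.0332]
eef_rot: [0.728, 0.686, 0.0, 0.001]
ft_force: [1.2, -0.2, -0.1]
width: 0.0868
grip_force: 0.0
```

Emit:
step_arm([
  [0, 0.05, -0.14],
  [0, 0, -0.1],
  [0, 0, 0],
  [0, 0, 0],
  [0, 0, 0],
  [0, 0, 0],
  [0, 0, 0],
  [0, 0, 0],
  [0, 0, 0],
  [0, 0, 0],
  [0, 0, 0],
  [0, 0, 0],
], turn=[0, 0, 0, 0, 0, 0, 0, 0, 0, 0, 0, 0], grip=1, newtons=6)

```text
time: 17.0
ee_pos: [0.5305, -0.3858, 0.0266]
eef_rot: [0.728, 0.686, 0.0, 0.0]
ft_force: [0.0, 0.0, 0.4]
width: 0.0473
grip_force: 6.0
```

Emit:
step_arm([
  [0, 0, 0.15],
  [0, 0, 0.15],
  [0, 0, 0.14],
  [0, 0, 0],
  [0, 0, 0],
  [0, 0, 0],
], turn=[0, 0, 0, 0, 0, 0])

```text
time: 17.6
ee_pos: [0.5303, -0.3858, 0.0375]
eef_rot: [0.728, 0.686, -0.0, -0.0]
ft_force: [-0.4, 0.3, 0.1]
width: 0.0477
grip_force: 6.0
```

Emit:
step_arm([
  [-0.004, -0.07, 0],
  [-0.004, -0.07, 0],
  [-0.004, -0.07, 0],
  [-0.004, -0.07, 0],
  [-0.004, -0.07, 0],
  [-0.004, -0.07, 0],
  [-0.004, -0.07, 0],
  [-0.004, -0.07, 0],
  [-0.003, -0.03, 0],
  [0, 0, 0],
  [0, 0, 0],
], turn=[0, 0, 0, 0, 0, 0, 0, 0, 0, 0, 0])

```text
time: 18.7
ee_pos: [0.5295, -0.4007, 0.0376]
eef_rot: [0.728, 0.686, -0.0, 0.0]
ft_force: [-0.2, 1.4, -0.4]
width: 0.048
grip_force: 6.0
```

Emit:
step_arm([
  [0, 0, 0.3],
  [0, 0, 0.8],
  [0, 0, 1],
  [0, 0, 1],
  [0, 0, 1],
  [0, 0, 1],
  [0, 0, 1],
  [0, 0, 1],
  [0, 0, 0.9],
  [0, 0, 0],
  [0, 0, 0],
  [0, 0, 0],
], turn=[0, 0, 0, 0, 0, 0, 0, 0, 0, 0, 0, 0], newtons=10)

```text
time: 19.9
ee_pos: [0.5291, -0.4005, 0.2367]
eef_rot: [0.728, 0.686, -0.0, -0.001]
ft_force: [0.4, -0.2, -0.6]
width: 0.0474
grip_force: 10.0
```

```bash
cat > lid.py <<'E'
from h import *
from bench import read_state
import sys
def lid(tag,names=("scene","top")):
    out=[]
    for n in names:
        c=snap(n,tag);s=read_state();T=s["ee_pos"]
        P=cloud(c);H=hsv(c);h,sa,v=[H[...,i] for i in range(3)]
        near=np.linalg.norm(P-(T+[0,0,.006]),axis=-1)<.034
        m=near&(h>20)&(h<35)&(sa>120); p=proj(c,T)[0].astype(int)
        print(n,T.round(4),s["eef_rot"].round(4),"yellow px",m.sum(), "centre est",P[m].mean(0).round(4) if m.any() else None)
        q=P[near];cc=c["image"][near]
        x,y=p-30
        im=cv2.resize(c["image"][max(y,0):y+60,max(x,0):x+60,::-1],(400,400),interpolation=cv2.INTER_CUBIC);out.append(im)
    cv2.imwrite(f"pics/lid{tag}.png",np.hstack(out))
if __name__=="__main__": lid(sys.argv[1])
E
python3 lid.py 4
```

```text
scene [ 0.529  -0.4005  0.2365] [ 7.280e-01  6.856e-01 -2.000e-04 -7.000e-04] yellow px 27 centre est [ 0.5269 -0.3981  0.2485]
top [ 0.5291 -0.4005  0.2365] [ 7.280e-01  6.856e-01 -2.000e-04 -7.000e-04] yellow px 4 centre est [ 0.5243 -0.3871  0.2381]
```

View pics/lid4.png

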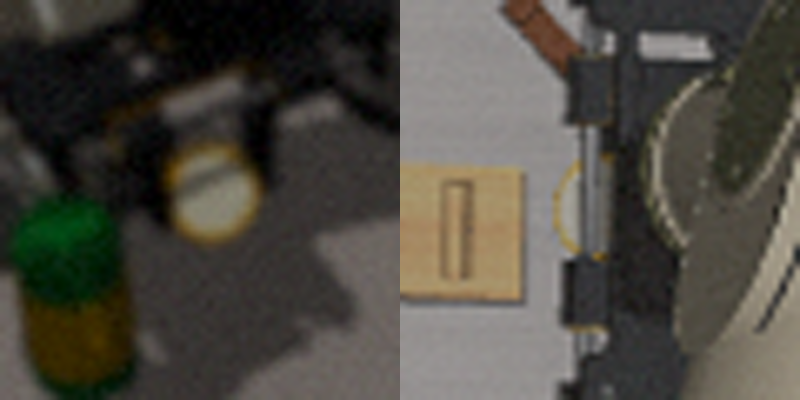

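```bash
cat > plane.py <<'E'
from h import *
def tilt(tag,T,yaw_white):
    c=load("scene"+tag);P=cloud(c);H=hsv(c)
    near=(np.linalg.norm(P-(np.array(T)+[0,0,.0055]),axis=-1)<.022)&(H[...,1]<70)&(H[...,2]>90)
    q=P[near];cen=np.median(q,0)
    for _ in range(4):
        n=np.linalg.svd(q-q.mean(0),full_matrices=False)[2][2]; n*=np.sign(n[2]); r=(q-q.mean(0))@n; q=q[abs(r)<2*r.std()+1e-4]
    print(len(q),"face centroid",q.mean(0).round(4),"normal",n.round(3),"elev",np.degrees(np.arcsin(n[2])).round(1),"az",np.degrees(np.arctan2(n[1],n[0])).round(1),"rms",r.std().round(4),"centre",(q.mean(0)-.0055*n).round(4))
E
python3 -c "
from plane import *
tilt('4',[.529,-.4005,.2365],86.6)"
```

```text
59 face centroid [ 0.5266 -0.3967  0.2464] normal [-0.131  0.813  0.567] elev 34.5 az 99.2 rms 0.0023 centre [ 0.5273 -0.4012  0.2433]
```

Emit:
step_arm([
  [-0.074, 0.4, 0.31],
  [-0.074, 0.8, 0.31],
  [-0.074, 0.9, 0.31],
  [-0.074, 0.9, 0.31],
  [-0.074, 0.9, 0.31],
  [-0.074, 0.9, 0.31],
  [-0.074, 0.9, 0.31],
  [-0.074, 0.9, 0.31],
  [-0.074, 0.9, 0.31],
  [-0.074, 0.9, 0.31],
  [-0.074, 0.9, 0.31],
  [-0.074, 0.9, 0.31],
], turn=[-0.264, -0.264, -0.264, -0.264, -0.264, -0.264, -0.264, -0.264, -0.264, -0.264, -0.264, -0.264])

```text
time: 21.2
ee_pos: [0.5069, -0.1447, 0.3303]
eef_rot: [0.845, 0.535, -0.0, -0.0]
ft_force: [-0.5, 0.2, 0.4]
width: 0.0472
grip_force: 10.0
```

Emit:
step_arm([
  [-0.074, 0.8, 0],
  [-0.074, 0.7, 0],
  [0, 0.5, 0],
  [0, 0.3, 0],
  [0, 0, 0],
  [0, 0, 0],
  [0, 0, 0],
  [0, 0, 0],
], turn=[0, 0, 0, 0, 0, 0, 0, 0])

```text
time: 22.0
ee_pos: [0.5036, -0.0888, 0.3304]
eef_rot: [0.845, 0.535, 0.0, -0.0]
ft_force: [0.1, 0.0, -0.0]
width: 0.0479
grip_force: 10.0
```

```bash
python3 lid.py 5
python3 - <<'E'
from plane import *
from bench import read_state
s=read_state();T=s["ee_pos"];tilt('5',T,0)
az=np.radians(64.8);t=np.radians(35)
u=np.array([np.cos(az),np.sin(az),0]);zz=np.array([0,0,1.])
cz=-np.sin(t)*u+np.cos(t)*zz;cx=np.cos(t)*u+np.sin(t)*zz;cy=np.cross(cz,cx)
M=np.array([.5218,-.0483,.2715]);R=np.stack([cx,cy,cz],1)
print("lid ctr in chute",(T+[0,0,.0055]-M)@R)
yaw=2*np.arctan2(s["eef_rot"][1],s["eef_rot"][0]);print("close az",np.degrees(yaw)-90)
print("move to z=.017",((M+.017*cz-[0,0,.0055])-T)/.025)
# hoop refit from both fresh views
from scipy.optimize import least_squares
for n in("scene0","top0"):
    P=cloud(load(n)).reshape(-1,3);P=P[np.isfinite(P[:,0])];q=(P-M)@R
    for zc in(-.016,-.128):
        m=(abs(q[:,2]-zc)<.004)&(np.hypot(q[:,0],q[:,1])<.05)&(np.hypot(q[:,0],q[:,1])>.026);k=q[m]
        f=least_squares(lambda p:np.hypot(k[:,0]-p[0],k[:,1]-p[1])-.0355,[0,0],loss="soft_l1",f_scale=.002)
        print(n,zc,len(k),f.x.round(4),np.median(k[:,2]).round(4))
E
```

```text
scene [ 0.5037 -0.0887  0.3305] [ 8.447e-01  5.353e-01  0.000e+00 -1.000e-04] yellow px 39 centre est [ 0.5039 -0.0886  0.3458]
top [ 0.5036 -0.0885  0.3305] [ 8.446e-01  5.354e-01  0.000e+00 -1.000e-04] yellow px 0 centre est None
93 face centroid [ 0.5049 -0.0846  0.3392] normal [0.399 0.782 0.478] elev 28.6 az 63.0 rms 0.0022 centre [ 0.5027 -0.0889  0.3366]
lid ctr in chute [ 0.00085782 -0.0006907   0.07812671]
close az -25.2571725854002
move to z=.017 [ 0.56016108  1.25529084 -2.02256372]
scene0 -0.016 60 [-0.0005 -0.0016] -0.0147
scene0 -0.128 60 [-0.0034 -0.0008] -0.1282
top0 -0.016 79 [0.0015 0.0026] -0.0169
top0 -0.128 52 [-0.0017  0.0026] -0.1298
```

View pics/lid5.png

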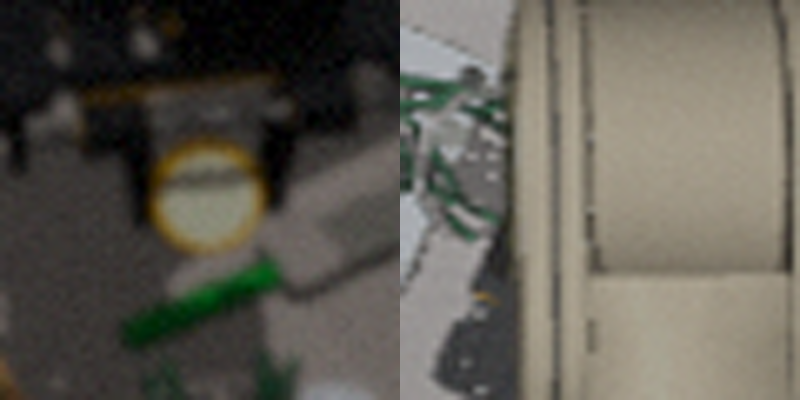

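Emit:
step_arm([
  [0.05, 0.112, -0.18],
  [0.05, 0.112, -0.18],
  [0.05, 0.112, -0.18],
  [0.05, 0.112, -0.18],
  [0.05, 0.112, -0.18],
  [0.05, 0.112, -0.18],
  [0.05, 0.112, -0.18],
  [0.05, 0.112, -0.18],
  [0.05, 0.112, -0.18],
  [0.05, 0.112, -0.18],
  [0.05, 0.112, -0.18],
  [0, 0, 0],
], turn=[0, 0, 0, 0, 0, 0, 0, 0, 0, 0, 0, 0])

```text
time: 23.3
ee_pos: [0.5173, -0.0568, 0.2804]
eef_rot: [0.844, 0.536, -0.0, -0.0]
ft_force: [-0.1, 0.1, -0.3]
width: 0.0473
grip_force: 10.0
```

Emit:
step_arm([
  [0, 0, 0],
  [0, 0, 0],
  [0, 0, 0],
  [0, 0, 0],
], turn=[0, 0, 0, 0])

```text
time: 23.7
ee_pos: [0.5175, -0.0574, 0.2812]
eef_rot: [0.844, 0.536, 0.0, 0.0]
ft_force: [0.1, -0.1, -0.4]
width: 0.0475
grip_force: 10.0
```

```bash
python3 lid.py 6
python3 - <<'E'
from plane import *
from bench import read_state
T=read_state()["ee_pos"];tilt('6',T,0)
az=np.radians(64.8);t=np.radians(35)
u=np.array([np.cos(az),np.sin(az),0]);zz=np.array([0,0,1.])
cz=-np.sin(t)*u+np.cos(t)*zz;cx=np.cos(t)*u+np.sin(t)*zz;cy=np.cross(cz,cx)
M=np.array([.5218,-.0483,.2715]);print((T+[0,0,.0055]-M)@np.stack([cx,cy,cz],1))
E
```

```text
scene [ 0.5174 -0.0574  0.2812] [8.445e-01 5.356e-01 1.000e-04 1.000e-04] yellow px 47 centre est [ 0.5179 -0.0529  0.2904]
top [ 0.5174 -0.0573  0.2812] [8.445e-01 5.356e-01 1.000e-04 1.000e-04] yellow px 0 centre est None
88 face centroid [ 0.5188 -0.0532  0.29  ] normal [0.366 0.783 0.502] elev 30.1 az 64.9 rms 0.0022 centre [ 0.5167 -0.0575  0.2873]
[0.00047162 0.00010829 0.01819341]
```

View pics/lid6.png

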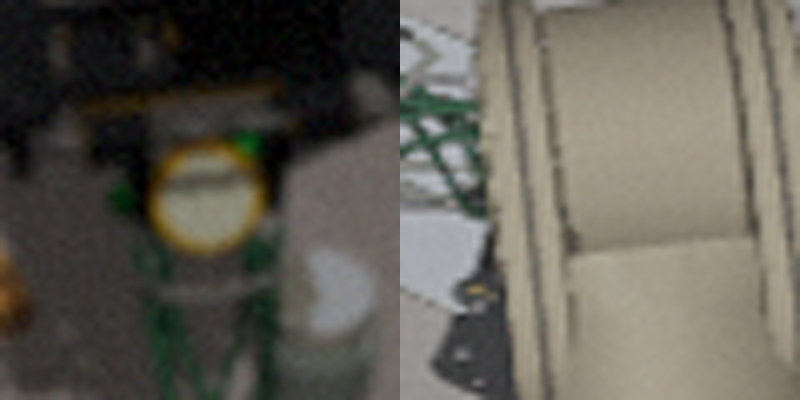

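Emit:
step_arm([
  [0.013, 0.028, -0.044],
  [0.013, 0.028, -0.044],
  [0.013, 0.028, -0.044],
  [0, 0, 0],
  [0, 0, 0],
  [0, 0, 0],
], turn=[0, 0, 0, 0, 0, 0])

```text
time: 24.4
ee_pos: [0.5184, -0.0552, 0.2778]
eef_rot: [0.844, 0.536, 0.0, 0.0]
ft_force: [-0.2, -0.1, -0.4]
width: 0.0475
grip_force: 10.0
```

No contact force; releasing.

Emit:
step_arm([
  [0, 0, 0],
  [0, 0, 0],
  [0, 0, 0],
  [0, 0, 0],
  [0, 0, 0],
  [0, 0, 0],
  [0, 0, 0],
  [0, 0, 0],
  [0, 0, 0],
  [0, 0, 0],
], turn=[0, 0, 0, 0, 0, 0, 0, 0, 0, 0], grip=0)

```text
time: 25.4
ee_pos: [0.5184, -0.0552, 0.2778]
eef_rot: [0.844, 0.536, 0.0, 0.0]
ft_force: [-0.5, -0.2, 0.5]
width: 0.087
grip_force: 0.0
```

Emit:
step_arm([
  [0, 0, 0.5],
  [0, 0, 0.8],
  [0, 0, 0.8],
  [0, 0, 0.8],
  [0, -0.5, 0.5],
  [0, -0.9, 0],
  [0, -0.9, 0],
  [0, -0.9, 0],
  [0, -0.9, 0],
  [0, -0.9, 0],
  [0, -0.5, 0],
  [0, 0, 0],
], turn=[0, 0, 0, 0, 0, 0, 0, 0, 0, 0, 0, 0])

```text
time: 26.6
ee_pos: [0.518, -0.1951, 0.3625]
eef_rot: [0.845, 0.534, -0.0, -0.0]
ft_force: [-0.0, 0.9, -0.4]
width: 0.0868
grip_force: 0.0
```

Run:
```python
from h import *
ims=[]
for n,(x,y,w) in(("scene",(215,130,110)),("top",(150,130,110))):
    c=snap(n,"7");P=cloud(c);H=hsv(c);X,Y,Z=P[...,0],P[...,1],P[...,2];h,sa=H[...,0],H[...,1]
    for nm,a,b in(("blue",105,125),("green",50,70),("yellow",20,35)):
        m=(np.hypot(X-.635,Y-.188)<.115)&(h>a)&(h<b)&(sa>120)&(Z>.02)&(Z<.05);q=P[m]
        if len(q): print(n,nm,len(q),q.mean(0).round(4),q[:,2].std().round(4))
    k=(h>105)&(h<125)&(sa>110)&(Z>.086)&(Z<.1)&(np.hypot(X-.637,Y-.188)<.05);q=P[k]
    if len(q)>9: d=np.linalg.svd(q[:,:2]-q[:,:2].mean(0),full_matrices=False)[2][0];print("knob az",np.degrees(np.arctan2(d[1],d[0])))
    ims.append(cv2.resize(c["image"][y:y+w,x:x+w,::-1],(400,400),interpolation=cv2.INTER_CUBIC))
cv2.imwrite("pics/end.png",np.hstack(ims))
u=np.array([np.cos(np.radians(64.8)),np.sin(np.radians(64.8))]);print("nest",np.array([.6345,.1883])-.074*u)
```

```text
scene blue 159 [0.6756 0.1315 0.0361] 0.0026
scene green 157 [0.7032 0.1949 0.0355] 0.0027
scene yellow 146 [0.6029 0.123  0.0364] 0.0032
knob az 93.43129516710341
top blue 141 [0.6752 0.1334 0.0346] 0.0034
top green 14 [0.7089 0.1885 0.0345] 0.0052
top yellow 132 [0.605  0.1283 0.0345] 0.0035
knob az 95.2040675255314
nest [0.60299233 0.1213428 ]
```

View pics/end.png

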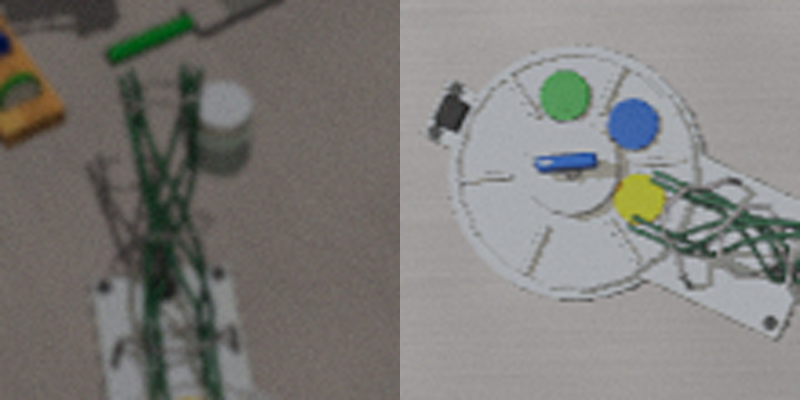

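The picture shows the yellow lid flat and yellow side up in the pocket under the chute, at about (640,198). The blue and green lids are still in their pockets, and the arm is clear.

```bash
python3 -c "
from bench import *
print(close_job())"
```

```text
the job is handed in; nothing more can be done
None
```

The job is handed in. The wheel stands one click on, the yellow lid lies flat and yellow side up in the pocket under the chute, and the blue and green lids are still in their pockets. It took about 27 s of the 59 s allowed; the hand-in gave no verdict, so this rests on my last camera check.

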